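# Bring the magenta ink round to the pointer

## Task

Turn the ink carousel by pushing on one of its wooden spokes with a fingertip until the magenta jar stands right in line with the brass pointer on the stand, then leave the carousel still and take the hand away. Push gently without sending it spinning; the jars stay standing in their wells and are not touched, and the things standing around the carousel are left where they are.

Things in the scene. Friction and masses are not known exactly. Their poses are not given: they have to be found in the camera images.
- stand: The carousel's fixed stand: dark steel disc, 150 mm across and 20 mm high, origin at its centre on the table; the carousel turns on it about the vertical line through this origin. A 6 mm high tongue runs from it along the stand's own -x axis and carries a flat brass arrowhead, 40 mm long, 145 to 182 mm from the centre, top 10 mm above the table, pointing inwards. In line with the pointer means that the jar's centre lies on the stand's own -x axis, on the pointer's side.
- carousel (a joint): How far the carousel has turned since the start (rad), positive counter-clockwise seen from above; it reads 0 at the start wherever the jars are, it turns either way, with no stop within a whole turn, and friction (about 0.2 N m, so 2 N at the spokes) stops it as soon as the push ends.
- spoke_end (a point): Outer end of one of the carousel's four alike wooden spokes, 140 mm from the carousel's axis and 35 mm above the table. Each spoke is a straight radial bar 12 mm wide and 18 mm high (26 to 44 mm above the table), free beyond the 85 mm radius aluminium platter, so 55 mm of it sticks out; under it is only the table or the stand's low tongue. The spokes are 90 degrees apart; the platter's top is 35 mm above the table.
- magenta_jar (a point): Centre of the loose magenta ink jar, 45 mm across and 45 mm high, standing in one of four shallow round wells in the platter, with 1.5 mm play; the wells are 90 degrees apart, centres 52 mm from the carousel's axis, and each lies half-way between two spokes (45 degrees from each). The centre stands 58 mm and its top 80 mm above the table; 80 to 155 g.
- blue_jar (a point): Centre of the loose blue ink jar, same size as the magenta one, in another well of the platter. Not to be touched.
- yellow_jar (a point): Centre of the loose yellow ink jar, same size as the magenta one, in another well of the platter. Not to be touched.
- black_jar (a point): Centre of the loose black ink jar, same size as the magenta one, in another well of the platter. Not to be touched.
- dropper_mid (a point): Middle of a loose amber dropper bottle with a red cap, 32 mm across, 68 mm high, upright on the table beyond the spokes' reach. Bystander.
- tub_mid (a point): Middle of a loose white open plastic tub, 68 mm across, 60 mm high, upright on the table beyond the spokes' reach. Bystander.
- brayer_mid (a point): Centre of the dark red roller (44 mm across, 110 mm long) of a loose ink roller with a wooden handle, on the glass slab to the robot's left; 44 mm high, handle along its own -x. Bystander.
- knife_grip (a point): Handle of a loose ink spatula, 240 mm long with a 65 mm wide steel blade, lying on the table to the robot's right. Bystander.

How it is judged (in metres and radians):
At the end, for the whole second after the job is handed in: The magenta jar's centre is within 9 mm sideways (about 10 degrees of turn) of the line from the carousel's axis to the brass pointer, on the pointer's side; the carousel is at rest, all four jars stand upright in their wells, and no bystander has moved more than 20 mm (y of magenta_jar in the frame of stand between -0.009 and 0.009 m and x of magenta_jar in the frame of stand between -0.062 and -0.042 m and velocity of joint carousel between -0.05 and 0.05 rad/s and height (world z) of magenta_jar between 0.05 and 0.0655 m and angle between each of magenta_jar, blue_jar, yellow_jar, black_jar's own z axis and vertical below 0.15 rad and height (world z) of blue_jar between 0.05 and 0.0655 m and height (world z) of yellow_jar between 0.05 and 0.0655 m and height (world z) of black_jar between 0.05 and 0.0655 m and distance of each of dropper_mid, tub_mid, brayer_mid, knife_grip from where it was at the start of the episode below 0.02 m); the robot touches nothing.
It fails at once if a jar is touched by the robot (contact force between any of the fingers, the arm and jar_magenta above 1 N or contact force between any of the fingers, the arm and jar_blue above 1 N or contact force between any of the fingers, the arm and jar_yellow above 1 N or contact force between any of the fingers, the arm and jar_black above 1 N).
It fails at once if a jar is lifted out of its well or tipped ((height (world z) of magenta_jar above 0.068 m or angle between magenta_jar's own z axis and vertical above 0.3 rad) or (height (world z) of blue_jar above 0.068 m or angle between blue_jar's own z axis and vertical above 0.3 rad) or (height (world z) of yellow_jar above 0.068 m or angle between yellow_jar's own z axis and vertical above 0.3 rad) or (height (world z) of black_jar above 0.068 m or angle between black_jar's own z axis and vertical above 0.3 rad)).
It fails at once if a bystander is moved more than 20 mm (distance of any of dropper_mid, tub_mid, brayer_mid, knife_grip from where it was at the start of the episode above 0.02 m).
It fails at once if the carousel is sent spinning (faster than 4 rad/s) (velocity of joint carousel above 4 rad/s or velocity of joint carousel below -4 rad/s).
It also fails if it takes over 48 s, if anything falls off the work surface, if the arm or the gripper's body presses on something with over 40 N, if the wrist force passes 120 N, or if a joint passes its speed limit or range.

## Robot

A 6-joint arm with a two-finger parallel gripper is mounted at the origin on the work surface. World frame = base frame: x ahead of the robot, y to its left, z up, the work surface at z = 0. Lengths are in m, angles in degrees, forces in N, time in s.
With the tool pointing down it reaches from about 0.375 to 0.975 m from the base axis. Payload 3.8 kg.
Tool frame: the origin (TCP) lies at the very end of the fingers, on their centre line; the grasp point (between the pads) lies 19 mm behind it; z points along the fingers, y is the line along which they close (so a half turn about z gives the same grasp; the last joint's range is limited). The gripper opens to 85 mm and grips with 20 to 120 N. Pads are 22 mm wide; open, the fingers measure 114 mm over their backs; the gripper's body (76 mm by 85 mm) begins 54 mm behind the grasp point. The pads swing forward as they close: fully open they stand 13 mm farther back than shut.
Start: joints at [69.964, 15.12, 91.902, -0, 72.978, -2.114], TCP at [0.208, 0.642, 0.231] pointing down, gripper open.
Joint ranges: [-150.88, 150.88], [-54.13, 125.18], [17.81, 147.31], [-75.09, 255.09], [0, 152.58], [-146.25, 146.25]. Speed limits (degrees/s): [147.25, 147.25, 180, 180, 180, 180].

## Interface

Orientations are given as a 3x3 rotation matrix whose columns are the frame's x, y, z axes.
In Python, from station import sense, grab_frame, camera_model, hand_in, spot_in, outline_of gives the robot as it stands.
- The arm moves only by the tool carry_out, never from a script. Its argument "rows" is a list of rows, each a list of 3 entries, a list of its own where there are three numbers: the shift along the tool's x, y, z normalised to -1 to 1, where 1 is 50 cm, then the turn, a rotation vector about the tool's x, y, z normalised to -1 to 1, where 1 is 360 degrees, then the gripper command: -1 is fully open, 1 is shut, values between are in proportion. In form: [[[x, y, z], [wx, wy, wz], jaw], ...]. A call has 1 to 10 rows; each row shifts and turns the commanded pose from where the row before left it, along the tool's axes as they then stand; what a row does not reach is not made up. A row lasts 1/12 s, in which the tool goes at most 41.7 mm and 7.16 degrees, less where a joint would pass 70% of its speed; a pose out of reach is approached as far as the arm can. A call with a number of a shift or a turn outside -1 to 1 is refused whole. A call with a gripper value outside its range is refused whole. The fingers move at their own pace and stop on an object; the grip force is fixed at half the most. Time passes only in rows, so rows that do not move let the fingers close. It gives the time, the measured TCP pose, the force, the opening and the grip force at its end, in the units of the state.
- sense(): the state, without advancing time (a new reading comes with each control period).
- grab_frame(name): name is "side" or "top"; returns (picture, depth): 400x640x3 uint8, red, green, blue; 400x640 float32, m along the optical axis (not along the pixel's ray), 0 where there is no reading.
- camera_model(name): a dict with "K" (3x3 intrinsics, pixels), "R" (3x3) and "t" (3): a world point X has camera coordinates R X + t. Camera axes: x right, y down, z forward; pixel columns grow to the right and rows downward; lengths in m; the calibration is good to about 2 mm. A picture is of the moment at which its call begins. camera_model takes no time and is no camera call.
- hand_in(): hands the job in; it is judged then, once.
Trained networks look in the newest picture that a camera, given by its name, has taken for a name from the list of things; names that differ only in an ending like _2 or _b are one class to them, and where a whole thing is asked for, a point or a joint stands for the part that bears it (a point fixed in the world has none). Each returns a list of dicts, best first, with "confidence" (0 to 1); they miss things now and then, are a little off and sometimes report something else, mostly with a low value. They report only what shows in the picture. A call takes as long as a camera call.
- spot_in(camera, name): "bbox" ([left, top, width, height] in pixels, round what is visible of it).
- outline_of(camera, name): "mask" (400x640 bool, what is visible of it) and "bbox" ([left, top, width, height] in pixels, round what is visible of it).
The state is a dict: "clock": time; "qpos": joint angles; "dq": joint speeds; "joint_torque": joint torques, N m; "ee_pos": TCP position; "tool_rot": TCP orientation; "force": force on the tool from outside, world axes, zero at the start; "ft_torque": the same for the moment, N m; "opening": finger opening in m; "gripper_force": force on a finger pad.
Only numpy, scipy, OpenCV 4.12 (cv2) and the standard library are available. Lean on these libraries where they do the work, as an engineer would, in place of code of your own. Each camera call takes 0.05 s, during which the arm holds its last target. There are 200 camera calls.

## Working session

There is one attempt and no reset: what is moved stays moved. The work goes in short steps, Python scripts to look and compute and a tool call to move; the robot and the scene stay as the last step left them, time stands still between calls to the robot, and variables do not carry over. Pictures are saved under pics/ and viewed, at most 10 in all, crops included, and the job is handed in when it is done.

Besides the shell and the picture viewer there is one more tool, called by a JSON object that holds its "name" and its "arguments", one argument or row to a line. carry_out: Moves the arm, as the interface text tells. Its arguments: {"type":"object","properties":{"rows":{"type":"array"}},"required":["rows"]}

```bash
mkdir -p pics; cat > h.py <<'E'
import numpy as np, cv2
from station import *
def world(cam, d, mask):
    m=camera_model(cam);K,R,t=[np.array(m[k]) for k in("K","R","t")]
    v,u=np.nonzero(mask&(d>0)); z=d[v,u]
    P=np.stack([(u-K[0,2])*z/K[0,0],(v-K[1,2])*z/K[1,1],z],1)
    return (P-t)@R
E
python3 - <<'E'
from h import *
for c in("top","side"):
    p,d=grab_frame(c); cv2.imwrite(f"pics/{c}0.png",p[:,:,::-1])
    for n in("stand","carousel","spoke_end","magenta_jar","blue_jar","yellow_jar","black_jar","dropper_mid","tub_mid","brayer_mid","knife_grip"):
        for o in outline_of(c,n)[:4]:
            P=world(c,d,o["mask"])
            if len(P): print(c,n,round(o["confidence"],2),o["bbox"],P.mean(0).round(3),P.min(0).round(3),P.max(0).round(3))
s=sense();print(s["clock"],s["ee_pos"],s["tool_rot"],s["opening"])
E
```

```text
top stand 0.83 [273.1, 228.7, 28.9, 28.7] [0.449 0.122 0.008] [ 0.405  0.077 -0.004] [0.499 0.168 0.049]
top carousel 0.67 [291.2, 185.5, 61.5, 60.3] [0.533 0.013 0.039] [ 0.44  -0.082 -0.005] [0.642 0.117 0.084]
top carousel 0.59 [314.7, 223.1, 9.5, 14.5] [0.485 0.009 0.079] [ 0.465 -0.011  0.057] [0.507 0.028 0.085]
top carousel 0.52 [309.6, 192.7, 13.4, 16.7] [0.585 0.024 0.074] [0.563 0.003 0.034] [0.607 0.044 0.085]
top spoke_end 0.9 [286.9, 182.7, 67.1, 69.9] [0.532 0.019 0.039] [ 0.424 -0.092 -0.004] [0.646 0.128 0.073]
top spoke_end 0.3 [374.1, 188.5, 14.8, 16.9] [ 0.613 -0.199  0.027] [ 0.575 -0.227 -0.002] [ 0.656 -0.164  0.065]
top magenta_jar 0.55 [313.1, 225.4, 13.1, 12.8] [0.484 0.011 0.078] [ 0.465 -0.011  0.041] [0.504 0.032 0.085]
top yellow_jar 0.51 [312.6, 193.8, 12.2, 17.0] [0.586 0.024 0.076] [0.567 0.004 0.042] [0.607 0.044 0.085]
top black_jar 0.66 [326.6, 208.3, 13.4, 11.2] [ 0.543 -0.033  0.076] [ 0.524 -0.053  0.042] [ 0.57  -0.013  0.086]
top dropper_mid 0.54 [356.0, 164.6, 7.6, 8.6] [ 0.698 -0.122  0.044] [ 0.69  -0.137  0.011] [ 0.709 -0.11   0.073]
top b
[... 964 characters left out ...]
0.003] [ 0.716 -0.113  0.069]
side tub_mid 0.69 [357.9, 225.9, 21.2, 27.1] [ 0.61  -0.198  0.036] [ 0.576 -0.231 -0.004] [ 0.643 -0.167  0.065]
side brayer_mid 0.66 [165.7, 144.3, 49.6, 33.3] [0.479 0.516 0.032] [ 0.375  0.446 -0.   ] [0.566 0.613 0.053]
side brayer_mid 0.34 [366.5, 202.5, 9.7, 18.5] [ 0.7   -0.13   0.037] [ 0.69  -0.141  0.004] [ 0.715 -0.111  0.069]
side knife_grip 0.62 [406.0, 312.8, 78.5, 66.8] [ 0.507 -0.532  0.006] [ 0.357 -0.572 -0.005] [ 0.601 -0.499  0.023]
1.2 [0.20771061 0.64224075 0.23128702] [[-9.51468661e-01  3.07745653e-01 -1.18417918e-05]
 [ 3.07745653e-01  9.51468661e-01  1.14364174e-06]
 [ 1.16190446e-05 -2.55612067e-06 -1.00000000e+00]] 0.08545004251543376
```

View pics/top0.png

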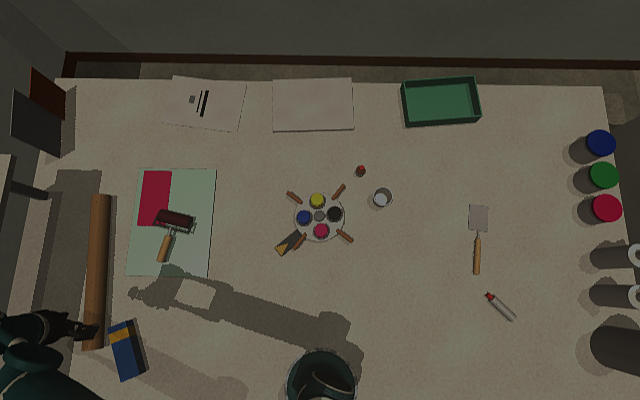

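View pics/side0.png

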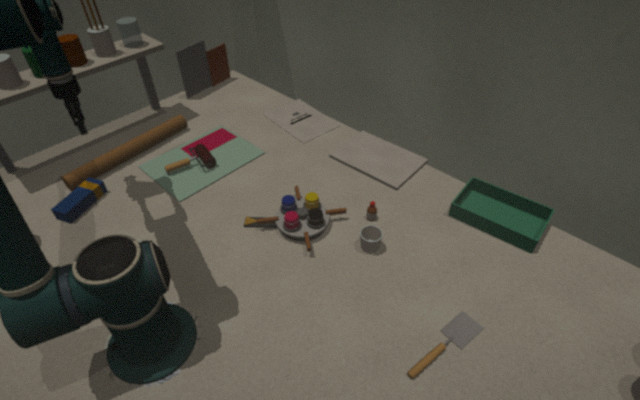

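The top view shows the carousel hub at about (319,216), the magenta jar at (321,230), the brass pointer at lower left (288,242) and spoke ends at (289,194), (342,187), (350,240) and (299,241). The pointer sits right next to the lower-left spoke. The side view agrees.

```bash
cat >> h.py <<'E'
def measure(save=None):
    out={}
    p,d=grab_frame("top")
    m=camera_model("top");K,R,t=[np.array(m[k]) for k in("K","R","t")]
    hsv=cv2.cvtColor(p,cv2.COLOR_RGB2HSV).astype(int)
    P=np.full((400,640,3),np.nan); v,u=np.nonzero(d>0); P[v,u]=world("top",d,d>0)
    if save:
        c=cv2.resize(p[170:265,260:400,::-1],None,fx=5.5,fy=5.5,interpolation=cv2.INTER_CUBIC); cv2.imwrite(save,cv2.convertScaleAbs(c,alpha=1.8))
    reg=np.zeros((400,640),bool); reg[175:262,265:372]=1
    H,S,V=hsv[...,0],hsv[...,1],hsv[...,2]
    return p,d,P,H,S,V,reg
E
python3 - <<'E'
from h import *
p,d,P,H,S,V,reg=measure("pics/crop0.png")
z=P[...,2]
c0=np.array([.534,.016])
r=np.hypot(P[...,0]-c0[0],P[...,1]-c0[1]); a=np.degrees(np.arctan2(P[...,1]-c0[1],P[...,0]-c0[0]))
# platter/jar tops
jar=reg&(z>.072)&(r<.1)
n,l,st,ce=cv2.connectedComponentsWithStats(jar.astype(np.uint8))
for i in range(1,n):
    q=l==i
    if q.sum()>8: print("jar",q.sum(),np.nanmean(P[q],0).round(4),H[q].mean().round(),S[q].mean().round(),V[q].mean().round(), ((np.nanmin(P[q],0)+np.nanmax(P[q],0))/2).round(4))
wood=reg&(S>90)&(r>.09)&(r<.2)
n,l,st,ce=cv2.connectedComponentsWithStats(wood.astype(np.uint8))
for i in range(1,n):
    q=l==i
    if q.sum()>8: print("wood",q.sum(),ce[i].round(1),np.nanmean(P[q],0).round(4),"r",r[q].min().round(3),r[q].max().round(3),"a",np.nanmean(a[q]).round(1),H[q].mean().round(1),S[q].mean().round(),V[q].mean().round())
o=outline_of("top","stand")[0]["mask"]
v,u=np.nonzero(o)
for vv in range(v.min(),v.max()+1,1): print(vv,[(uu,H[vv,uu],S[vv,uu],V[vv,uu],int(z[vv,uu]*1000)) for uu in u[v==vv]][::3])
E
```

```text
jar 126 [0.5883 0.0246 0.0798] 29.0 181.0 115.0 [0.5876 0.0238 0.0785]
jar 131 [ 0.5448 -0.0342  0.0797] 19.0 53.0 32.0 [ 0.5448 -0.0333  0.0805]
jar 132 [0.5294 0.0682 0.0796] 115.0 143.0 74.0 [0.5294 0.0686 0.0788]
jar 136 [0.4863 0.0101 0.0797] 168.0 184.0 111.0 [0.4871 0.0102 0.0794]
wood 54 [339.  190.1] [ 0.6279 -0.0508  0.0419] r 0.09 0.141 a -35.4 12.4 157.0 80.0
wood 54 [292.5 196. ] [0.6041 0.1088 0.0407] r 0.09 0.149 a 52.9 12.5 157.0 81.0
wood 56 [346.2 236.8] [ 0.4676 -0.0762  0.0405] r 0.09 0.138 a -125.8 12.4 155.0 81.0
wood 55 [297.7 242.9] [0.444  0.0856 0.041 ] r 0.09 0.137 a 142.3 12.3 157.0 82.0
wood 86 [281.2 248.3] [0.4276 0.1432 0.0103] r 0.139 0.183 a 129.9 19.9 162.0 108.0
230 [(np.int64(295), np.int64(21), np.int64(46), np.int64(72), 7), (np.int64(298), np.int64(18), np.int64(47), np.int64(71), 4)]
231 [(np.int64(293), np.int64(23), np.int64(45), np.int64(101), 1), (np.int64(296), np.int64(20), np.int64(37), np.int64(41), 4)]Traceback (most recent call last):
  File "<stdin>", line 19, in <module>
ValueError: cannot convert float NaN to integer
```

View pics/crop0.png

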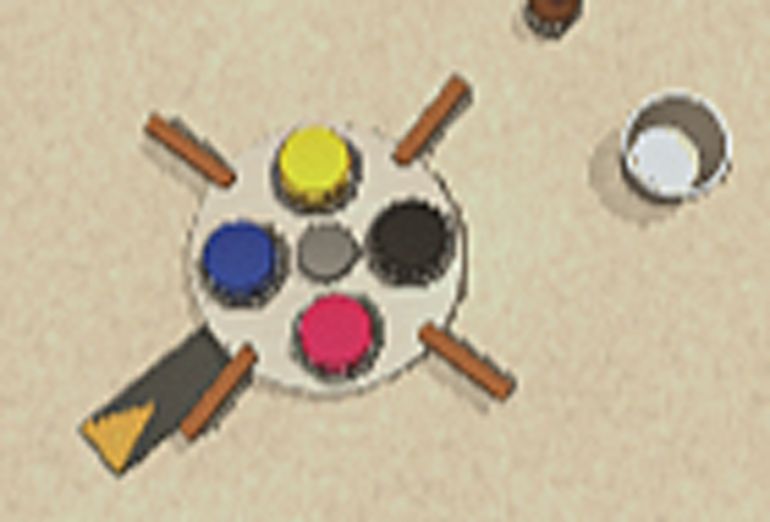

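The enlarged crop matches the numbers. The centre is about (0.536, 0.017), the spokes are at 53.5°+90°k, magenta is at 188.5° and the pointer at about 130.7°. So the carousel has to turn about -58° (clockwise). I'll push the spoke at 143.5°: turn the hand and shut it, then travel to a point beside that spoke.

{"name": "carry_out", "arguments": {
  "rows": [
    [[0,0,0],[0,0,0.0172],1],
    [[0,0,0],[0,0,0.0172],1],
    [[0,0,0],[0,0,0.0172],1],
    [[-0.05,-0.035,0],[0,0,0],1],
    [[-0.05,-0.035,0],[0,0,0],1],
    [[-0.05,-0.035,0],[0,0,0],1],
    [[-0.05,-0.035,0],[0,0,0],1],
    [[-0.05,-0.035,0],[0,0,0],1],
    [[-0.05,-0.035,0],[0,0,0],1],
    [[-0.05,-0.035,0],[0,0,0],1]
  ]
}}

```text
clock: 2.13
ee_pos: [0.2758, 0.4383, 0.2314]
tool_rot: [[-0.804, 0.595, 0.0], [0.595, 0.804, 0.0], [-0.0, 0.0, -1.0]]
force: [0.5, -0.4, 0.2]
opening: -0.0002
gripper_force: 0.0
```

{"name": "carry_out", "arguments": {
  "rows": [
    [[-0.05,-0.035,0],[0,0,0],1],
    [[-0.05,-0.035,0],[0,0,0],1],
    [[-0.05,-0.035,0],[0,0,0],1],
    [[-0.05,-0.035,0],[0,0,0],1],
    [[-0.05,-0.035,0],[0,0,0],1],
    [[-0.05,-0.035,0],[0,0,0],1],
    [[-0.05,-0.035,0],[0,0,0],1],
    [[-0.05,-0.035,0],[0,0,0],1],
    [[-0.05,-0.035,0],[0,0,0],1],
    [[-0.05,-0.035,0],[0,0,0],1]
  ]
}}

```text
clock: 2.97
ee_pos: [0.3727, 0.1489, 0.2317]
tool_rot: [[-0.804, 0.595, 0.001], [0.595, 0.804, 0.0], [-0.001, 0.001, -1.0]]
force: [0.7, -0.5, 0.3]
opening: 0.0001
gripper_force: 0.0
```

{"name": "carry_out", "arguments": {
  "rows": [
    [[0,0,0],[0,0,0],1],
    [[0,0,0],[0,0,0],1]
  ]
}}

```text
clock: 3.13
ee_pos: [0.3728, 0.1491, 0.2315]
tool_rot: [[-0.802, 0.598, 0.001], [0.598, 0.802, 0.0], [-0.0, 0.001, -1.0]]
force: [-0.3, 0.8, 0.4]
opening: -0.0003
gripper_force: 0.0
```

{"name": "carry_out", "arguments": {
  "rows": [
    [[-0.044,-0.0254,0],[0,0,0],1],
    [[-0.044,-0.0254,0],[0,0,0],1],
    [[-0.044,-0.0254,0],[0,0,0],1],
    [[-0.044,-0.0254,0],[0,0,0],1],
    [[0,0,0.05],[0,0,0],1],
    [[0,0,0.05],[0,0,0],1],
    [[0,0,0.05],[0,0,0],1],
    [[0,0,0.05],[0,0,0],1],
    [[0,0,0.04],[0,0,0],1],
    [[0,0,0],[0,0,0],1]
  ]
}}

```text
clock: 3.97
ee_pos: [0.409, 0.058, 0.107]
tool_rot: [[-0.805, 0.594, -0.009], [0.594, 0.805, -0.0], [0.007, -0.005, -1.0]]
force: [-1.3, -0.5, 0.5]
opening: -0.0002
gripper_force: 0.0
```

{"name": "carry_out", "arguments": {
  "rows": [
    [[0,0,0.034],[0,0,0],1],
    [[0,0,0.034],[0,0,0],1],
    [[0,0,0.034],[0,0,0],1],
    [[0,0,0.034],[0,0,0],1],
    [[0,0,0.034],[0,0,0],1],
    [[0,0,0],[0,0,0],1],
    [[0,0,0],[0,0,0],1]
  ]
}}

```text
clock: 4.55
ee_pos: [0.4128, 0.0578, 0.0266]
tool_rot: [[-0.805, 0.594, -0.001], [0.594, 0.805, 0.0], [0.001, -0.001, -1.0]]
force: [-0.3, -0.7, 1.1]
opening: 0.0002
gripper_force: 0.0
```

```bash
python3 - <<'E'
from h import *
p,d,P,*_=measure("pics/crop1.png")
E
```

```text
(no output)
```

View pics/crop1.png

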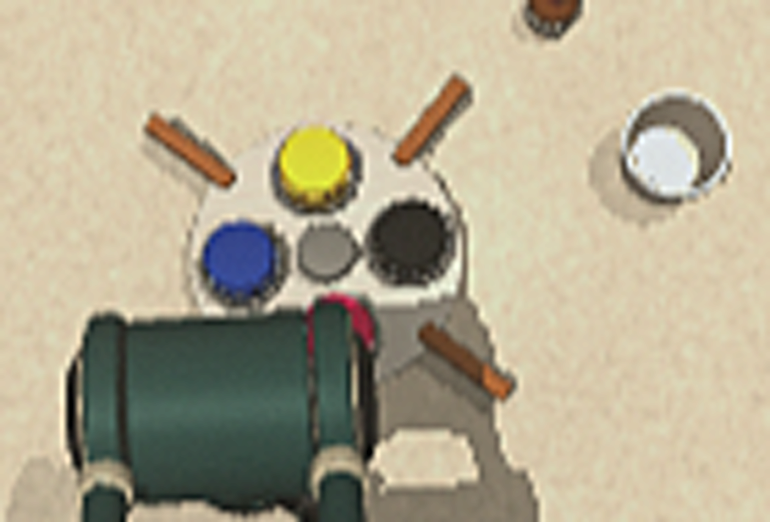

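The hand is beside the spoke at about (215,400) in the crop, and the carousel has not moved. Next I close the gap and then push along an arc.

{"name": "carry_out", "arguments": {
  "rows": [
    [[0,0.016,0],[0,0,0],1],
    [[0,0.016,0],[0,0,0],1],
    [[0.0022,0.013,0],[0,0,0.00833],1],
    [[0.0022,0.013,0],[0,0,0.00833],1],
    [[0.0022,0.013,0],[0,0,0.00833],1],
    [[0.0022,0.013,0],[0,0,0.00833],1],
    [[0.0022,0.013,0],[0,0,0.00833],1]
  ]
}}

```text
clock: 5.18
ee_pos: [0.4417, 0.0984, 0.0275]
tool_rot: [[-0.621, 0.784, 0.002], [0.784, 0.621, -0.0], [-0.001, 0.001, -1.0]]
force: [-1.4, -1.8, 1.8]
opening: 0.0001
gripper_force: 1.0
```

```bash
cat >> h.py <<'E'
def angle():
    p,d,P,H,S,V,reg=measure()
    C=np.array([.5362,.017]); res=[]
    r=np.hypot(P[...,0]-C[0],P[...,1]-C[1])
    w=reg&(S>110)&(r>.09)&(r<.142)&(H<16)&(H>8)&(P[...,2]>.03)&(P[...,2]<.055)
    n,l,st,ce=cv2.connectedComponentsWithStats(w.astype(np.uint8))
    for i in range(1,n):
        if st[i,4]>15:
            q=P[l==i].mean(0); res.append(("spoke",st[i,4],round(float(np.degrees(np.arctan2(q[1]-C[1],q[0]-C[0]))),1)))
    for nm,lo,hi in(("mag",160,176),("blue",105,125),("yel",24,35)):
        w=reg&(P[...,2]>.074)&(P[...,2]<.086)&(S>100)&(H>lo)&(H<hi)&(r<.09)
        if w.sum()>20: q=P[w].mean(0); res.append((nm,int(w.sum()),q.round(4).tolist(),round(float(np.degrees(np.arctan2(q[1]-C[1],q[0]-C[0]))),1)))
    s=sense(); print(*res,sep="\n"); print(s["clock"],s["ee_pos"].round(4) if hasattr(s["ee_pos"],"round") else s["ee_pos"],s["force"])
    e=np.array(s["ee_pos"])[:2]-C; print("tcp polar",np.hypot(*e),np.degrees(np.arctan2(e[1],e[0])),"tool x",np.degrees(np.arctan2(s["tool_rot"][1][0],s["tool_rot"][0][0])))
E
python3 -c "from h import *;angle()"
```

```text
('spoke', np.int32(48), 41.4)
('spoke', np.int32(47), -48.6)
('spoke', np.int32(51), -138.5)
('mag', 112, [0.4846, 0.02, 0.0806], 176.7)
('blue', 58, [0.546, 0.0652, 0.0804], 78.5)
('yel', 116, [0.5881, 0.0146, 0.0798], -2.7)
5.2333 [0.4429 0.0992 0.0278] [ 1.22468683 -0.52243766  0.32890624]
tcp polar 0.1243602577972343 138.63289374971166 tool x 128.25010357888578
```

Turned by -12° so far, moving smoothly and gently.

{"name": "carry_out", "arguments": {
  "rows": [
    [[0.0022,0.013,0],[0,0,0.00833],1],
    [[0.0022,0.013,0],[0,0,0.00833],1],
    [[0.0022,0.013,0],[0,0,0.00833],1],
    [[0.0022,0.013,0],[0,0,0.00833],1],
    [[0.0022,0.013,0],[0,0,0.00833],1],
    [[0.0022,0.013,0],[0,0,0.00833],1],
    [[0.0022,0.013,0],[0,0,0.00833],1],
    [[0.0022,0.013,0],[0,0,0.00833],1],
    [[0.0022,0.013,0],[0,0,0.00833],1],
    [[0.0022,0.013,0],[0,0,0.00833],1]
  ]
}}

```text
clock: 6.07
ee_pos: [0.494, 0.1356, 0.0268]
tool_rot: [[-0.147, 0.989, -0.001], [0.989, 0.147, 0.001], [0.001, -0.001, -1.0]]
force: [-2.7, -0.2, 0.4]
opening: 0.0003
gripper_force: 1.0
```

```bash
python3 -c "from h import *;angle()"
```

```text
('spoke', np.int32(43), 12.1)
('spoke', np.int32(49), -78.0)
('spoke', np.int32(48), -167.9)
('mag', 117, [0.4929, 0.0449, 0.0799], 147.2)
('blue', 111, [0.5639, 0.0608, 0.0802], 57.7)
('yel', 114, [0.5811, -0.0108, 0.0801], -31.8)
6.1167 [0.4958 0.136  0.0272] [ 1.19363387 -0.22226925 -0.56491113]
tcp polar 0.12562257192369747 108.75705454988915 tool x 98.32081867410737
```

{"name": "carry_out", "arguments": {
  "rows": [
    [[0.0022,0.013,0],[0,0,0.00833],1],
    [[0.0022,0.013,0],[0,0,0.00833],1],
    [[0.0022,0.013,0],[0,0,0.00833],1],
    [[0.0022,0.013,0],[0,0,0.00833],1],
    [[0.0022,0.013,0],[0,0,0.00833],1],
    [[0.001,0.006,0],[0,0,0.0036],1],
    [[0,0,0],[0,0,0],1]
  ]
}}

```text
clock: 6.7
ee_pos: [0.5301, 0.1422, 0.0268]
tool_rot: [[0.134, 0.991, 0.001], [0.991, -0.134, 0.0], [0.001, 0.001, -1.0]]
force: [-0.5, -1.6, -0.2]
opening: -0.0
gripper_force: 0.0
```

```bash
python3 -c "from h import *;angle()"
```

```text
('spoke', np.int32(48), -4.7)
('spoke', np.int32(45), -95.0)
('spoke', np.int32(53), 175.2)
('mag', 120, [0.504, 0.0565, 0.0802], 129.2)
('blue', 110, [0.5757, 0.051, 0.08], 40.7)
('yel', 114, [0.5704, -0.0221, 0.0798], -48.9)
6.75 [0.5298 0.1419 0.0267] [ 1.26718355 -0.26659224  0.74341888]
tcp polar 0.1250810275398118 92.93155980324022 tool x 82.35725430257209
```

Magenta is now at about 130°, against 130.7° for the pointer. I back away from the spoke, then go up and clear.

{"name": "carry_out", "arguments": {
  "rows": [
    [[0,-0.02,0],[0,0,0],1],
    [[0,-0.03,0],[0,0,0],1],
    [[0,-0.03,0],[0,0,0],1],
    [[0,0,-0.05],[0,0,0],1],
    [[0,0,-0.06],[0,0,0],1],
    [[0,0,-0.06],[0,0,0],1],
    [[0,0,-0.06],[0,0,0],1],
    [[0,0,-0.06],[0,0,0],1],
    [[0,0,-0.06],[0,0,0],1],
    [[0,0,0],[0,0,0],1]
  ]
}}

```text
clock: 7.58
ee_pos: [0.4929, 0.1481, 0.2087]
tool_rot: [[0.134, 0.991, 0.012], [0.991, -0.134, 0.003], [0.004, 0.012, -1.0]]
force: [0.4, 0.6, 1.9]
opening: -0.0005
gripper_force: 0.0
```

{"name": "carry_out", "arguments": {
  "rows": [
    [[0.05,0,0],[0,0,0],1],
    [[0.05,0,0],[0,0,0],1],
    [[0.05,0,0],[0,0,0],1],
    [[0.05,0,0],[0,0,0],1],
    [[0.05,0,0],[0,0,0],1],
    [[0.05,0,0],[0,0,0],1],
    [[0.05,0,0],[0,0,0],1],
    [[0.05,0,0],[0,0,0],1],
    [[0,0,0],[0,0,0],1],
    [[0,0,0],[0,0,0],1]
  ]
}}

```text
clock: 8.42
ee_pos: [0.5155, 0.3458, 0.2005]
tool_rot: [[0.132, 0.991, -0.001], [0.991, -0.132, -0.001], [-0.001, -0.001, -1.0]]
force: [-0.3, 0.2, 0.4]
opening: -0.0003
gripper_force: 0.0
```

```bash
python3 - <<'E'
from h import *
angle()
p,d,P,H,S,V,reg=measure("pics/crop2.png")
C=np.array([.5362,.017]); r=np.hypot(P[...,0]-C[0],P[...,1]-C[1])
w=reg&(S>90)&(r>.135)&(r<.19)&(H>16)&(P[...,2]<.02); q=P[w].mean(0); print(w.sum(),q,np.degrees(np.arctan2(q[1]-C[1],q[0]-C[0])))
E
```

```text
('spoke', np.int32(48), -4.6)
('spoke', np.int32(47), 85.4)
('spoke', np.int32(44), -94.9)
('spoke', np.int32(51), 175.3)
('mag', 119, [0.5037, 0.0565, 0.0802], 129.4)
('blue', 111, [0.5755, 0.0506, 0.0801], 40.5)
('yel', 115, [0.5706, -0.0221, 0.0799], -48.7)
8.4667 [0.5156 0.3449 0.2006] [-0.49399987 -0.31137453 -0.89128304]
tcp polar 0.3285608797012285 93.60061888968357 tool x 82.32841707988487
85 [0.42705018 0.14326807 0.01017557] 130.84109563987192
```

View pics/crop2.png

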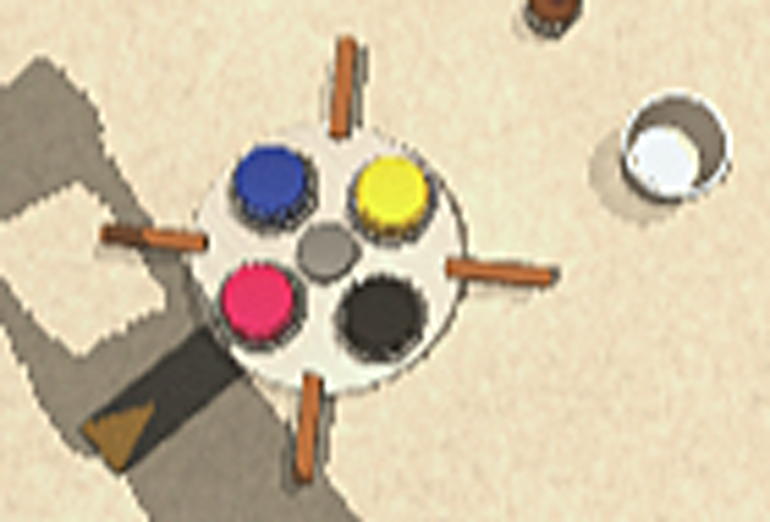

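The picture shows the magenta jar (260,302) in line with the pointer (120,435) and the hub (328,252), within about 1.5°. All the jars are standing, and the hand is clear.

```bash
python3 -c "from station import *;print(hand_in())"
```

```text
the job is handed in; nothing more can be done
None
```

I turned the carousel about 58° clockwise. By camera the magenta jar is within about 1.5° of the pointer line, all four jars are standing, the hand is clear, and the job is handed in; no verdict was returned.

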